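# Roll the handle mandrel into the vee and clamp it

### The arm

A 6-joint arm with a two-finger parallel gripper is mounted at the origin on the work surface. World frame = base frame: x ahead of the robot, y to its left, z up, the work surface at z = 0. Lengths are in mm, angles in rad, forces in N, time in s.
With the tool pointing down it reaches from about 350 to 975 mm from the base axis. Payload 7.1 kg.
Tool frame: the origin (TCP) lies on the front face of the gripper's body, between the roots of the fingers; the fingertips stand 80 mm ahead of it and the grasp point (between the pads) lies 61 mm ahead of it (env.tips_ahead is the distance from the TCP to the fingertips, in mm); z points along the fingers, y is the line along which they close (so a half turn about z gives the same grasp; the last joint's range is limited). The gripper opens to 88 mm and grips with 3 to 60 N. Pads are 20 mm wide; open, the fingers measure 115 mm over their backs; the gripper's body (75 mm by 178 mm) begins 61 mm behind the grasp point.
Start: joints at [-1.357, 0.423, 1.63, -0, 1.089, -0.019], TCP at [144.209, -608.119, 302.675] pointing down, gripper open.
Joint ranges: [-3, 3], [-0.9, 2.11], [0.09, 2.58], [-1.31, 4.45], [0.11, 2.69], [-2.54, 2.54]. Speed limits (rad/s): [2.39, 2.39, 3.01, 3.14, 3.14, 3.14].

### API

Orientations are given as a unit quaternion [x, y, z, w].
In Python, from station import env, set_gripper, viewer, workorder gives the robot as it stands. Calls block until the motion is done:
- env.reach(position, orientation): joint-space move of the TCP to a pose.
- env.move_l(position, rot=None, rate=150, f_stop=None): straight line of the TCP; rot=None keeps the orientation; rate is the mean speed in mm/s. With f_stop (N) it stops when the force on the tool has changed by that much, and returns True; else False.
- env.move_joints(angles): joint-space move.
- set_gripper(opening): finger opening in mm; the grip force is fixed at half the most; returns when the fingers have stopped.
- env.hold(seconds).
- env.ik(position, orientation): joint angles nearest the present ones, or None.
- env.read_state(): the state.
- viewer.camera(name): name is "side" or "top" or "wrist"; returns the picture (480x640x3 uint8, blue, green, red); there is no depth.
- viewer.camera_params(name): a dict with "fx", "fy", "cx", "cy" (pixels), "dist" ([k1, k2, p1, p2, k3] as OpenCV has them; the pictures are not rectified), "pose" (4x4, takes a point from camera to world coordinates); the wrist camera has in their place "tool_from_camera" (4x4, takes a point from camera to tool coordinates, whose origin is the TCP and whose axes are the flange's). Camera axes: x right, y up, looking along -z (the intrinsics and any distortion apply to the point x, -y, -z); pixel columns grow to the right and rows downward; lengths in mm; the calibration is good to about 2 mm. A picture is of the moment at which its call begins: read the wrist's pose just before it. camera_params takes no time and is no camera call.
A pose or a line that the arm cannot do raises env.IKError and nothing moves.
- workorder.sign_off(): hands the job in; it is judged then, once.
The state is a dict: "time_s": time; "qpos": joint angles; "dq": joint speeds; "tau": joint torques, N m; "tool_pos": TCP position; "orientation": TCP orientation; "force": force on the tool from outside, world axes, zero at the start; "wrist_torque": the same for the moment, N m; "width": finger opening in mm; "grip_force": force on a finger pad.
Only numpy, scipy, OpenCV 4.12 (cv2) and the standard library are available. Lean on these libraries where they do the work, as an engineer would, in place of code of your own. Each camera call takes 0.05 s, during which the arm holds its last target. There are 200 camera calls.

### The job

On the vee stand, roll the thicker of the two wooden mandrels along the deck, without picking it up, into the vee in the middle and let it settle there by itself. Then, with the mandrel free in the vee, swing the clamp arm down until its pad rests on the mandrel. Leave the thinner mandrel lying in its hollow.

Things in the scene. Friction and masses are not known exactly. Their poses are not given: they have to be found in the camera images.
- stand: Fixed vee stand, 216 mm in x, 150 in y; origin under its centre on the bench, z up. A 90-degree vee, 40 mm wide, runs along y at x = 0: bottom 25 mm, edges 45 mm above the bench. The deck either side dips to a shallow hollow at x = +-65 mm (42 mm high), back to 45 mm at its rimless edge, x = +-108. Clamp post 46 x 26 x 100 mm high at y = +125; clamp hinge along x there, 90 mm above the bench.
- thick_mandrel: Plain waxed wooden cylinder, 44 mm diameter, 170 mm long, 0.13-0.27 kg, slippery. Origin mid-length on its axis; y along the axis, x and z turn as it rolls. Starts in either hollow, parallel to the vee, axis 64 mm above the bench. Rolls easily when pushed level, fingertips below its axis. Past the vee's edge it drops in (axis at x = 0, 56 mm above the bench); short of it, it rolls back.
- thin_mandrel: Plain cylinder of the same wood, 28 mm in diameter, 170 mm long, lying in the other hollow, axis 56 mm above the bench. It stays there. Origin at its middle on its axis; y along the axis.
- clamp_arm (a joint): Angle (rad) of the steel clamp arm, 100 mm long, 26 wide, 10 thick, hinged at the stand's x = 0, y = +125, z = 90 mm (its middle line). At 0 it points level along the stand's -y and the pad under its free end (70-100 mm out) rests on the thick mandrel in the vee; 1.57 is straight up, 1.6 its stop. Starts at 1.35-1.55. Friction 0.12 N m: stays where left; with nothing under it goes to -0.25.
Things that resemble listed ones, but are neither listed nor needed, are in the scene too. What is shaped like the thick_mandrel but blue is not meant.

How it is judged:
By the outcome, as a careful person would: the job done as asked, in the order asked, and still so for the second after the job is handed in, with the robot touching nothing.
It also fails if it takes over 48 s, if anything falls off the work surface, if the arm or the gripper's body presses on something with over 40 N, if the wrist force passes 120 N, or if a joint passes its speed limit or range.

## Working session

There is one attempt and no reset: what is moved stays moved. The work goes in short steps, each a Python script; the robot and the scene stay as the last script left them, time stands still between calls to the robot, and variables do not carry over. Pictures are saved under pics/ and viewed, at most 10 in all, crops included, and the job is handed in when it is done.

```bash
ls; mkdir -p pics
python3 - <<'E'
from station import env, set_gripper, viewer, workorder
import cv2
for n in ("side","top"):
    cv2.imwrite(f"pics/{n}0.png",viewer.camera(n))
    print(viewer.camera_params(n))
print(viewer.camera_params("wrist"))
print(env.read_state())
E
```

```text
pics
{'fx': 613.8944872529656, 'fy': 613.8944872529656, 'cx': 320.34654097324284, 'cy': 250.7137468435528, 'dist': array([-0.04549448,  0.        ,  0.        ,  0.        ,  0.        ]), 'pose': array([[-6.69466360e-01,  4.49775737e-01, -5.91199273e-01,
        -2.61965698e+02],
       [-7.42626482e-01, -3.86043967e-01,  5.47243971e-01,
         5.94707802e+02],
       [ 1.79081476e-02,  8.05401665e-01,  5.92458823e-01,
         8.15563230e+02],
       [ 0.00000000e+00,  0.00000000e+00,  0.00000000e+00,
         1.00000000e+00]])}
{'fx': 484.88875029477106, 'fy': 484.88875029477106, 'cx': 323.88528676651015, 'cy': 243.84219782427544, 'dist': array([-0.11387517,  0.        ,  0.        ,  0.        ,  0.        ]), 'pose': array([[-1.97390649e-02,  9.92933922e-01, -1.17015363e-01,
         3.50667019e+02],
       [-9.99795036e-01, -2.01300497e-02, -2.16031471e-03,
        -6.14359505e+01],
       [-4.50057483e-03,  1.16948737e-01,  9.93127755e-01,
         1.00240958e+03],
       [ 0.00000000e+00,  0.00000000e+00,  0.00000000e+00,
         1.00000000e+00]])}
{'fx': 372.9181882089021
[... 512 characters left out ...]
+00]])}
{'time_s': 0.1, 'qpos': array([-1.35701339e+00,  4.23770255e-01,  1.63062333e+00, -2.16032075e-05,
        1.08859577e+00, -1.89941229e-02]), 'dq': array([ 0.00070565, -0.00236579, -0.00157573, -0.00018415,  0.00112558,
        0.00016932]), 'tau': array([ 5.43170027e-04, -5.45608842e+01, -2.74324751e+01,  6.46313536e-02,
        1.87857659e-02, -2.72817391e-05]), 'tool_pos': array([ 144.11479011, -607.74669691,  301.97187849]), 'orientation': array([ 9.93233673e-01,  1.16130887e-01, -7.74290282e-05, -6.94110128e-04]), 'force': array([ 0.48739806, -0.62671414, -0.35859597]), 'wrist_torque': array([ 0.00393676,  0.06066557, -0.00392952]), 'grip_force': 0.0, 'width': 87.88533590642412}
```

View pics/side0.png

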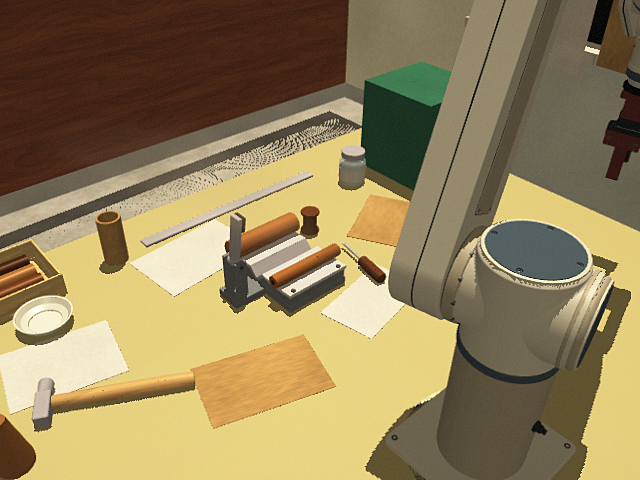

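View pics/top0.png

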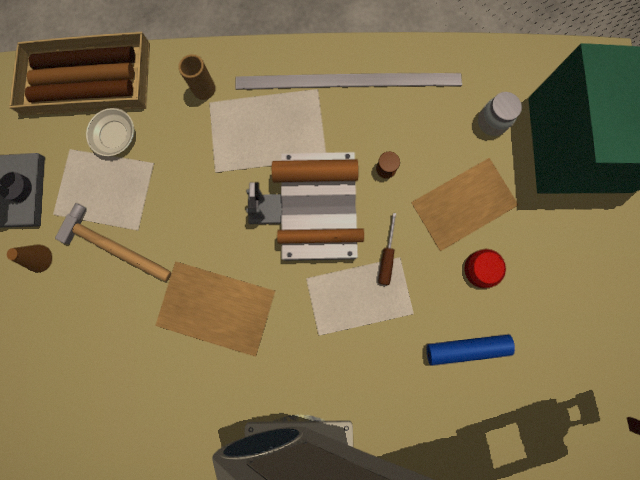

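The stand sits ahead of the robot: the clamp post is to the left at about (255,205) in the top view. The thick mandrel is on the far side at (315,170) and the thin one on the near side at (320,237). The clamp arm stands up. I'll enlarge both views.

Run:
```python
import cv2
a=cv2.imread("pics/top0.png")[140:275,230:380]; cv2.imwrite("pics/topc.png",cv2.resize(a,None,fx=4.4,fy=4.4,interpolation=cv2.INTER_CUBIC)[:600])
a=cv2.imread("pics/side0.png")[200:320,210:360]; cv2.imwrite("pics/sidec.png",cv2.resize(a,None,fx=5,fy=5,interpolation=cv2.INTER_CUBIC))
```

```text
(no output)
```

View pics/topc.png

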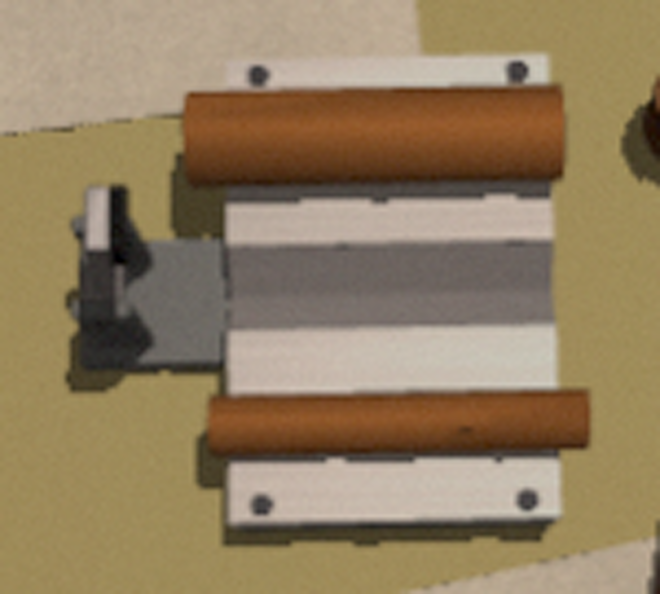

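View pics/sidec.png

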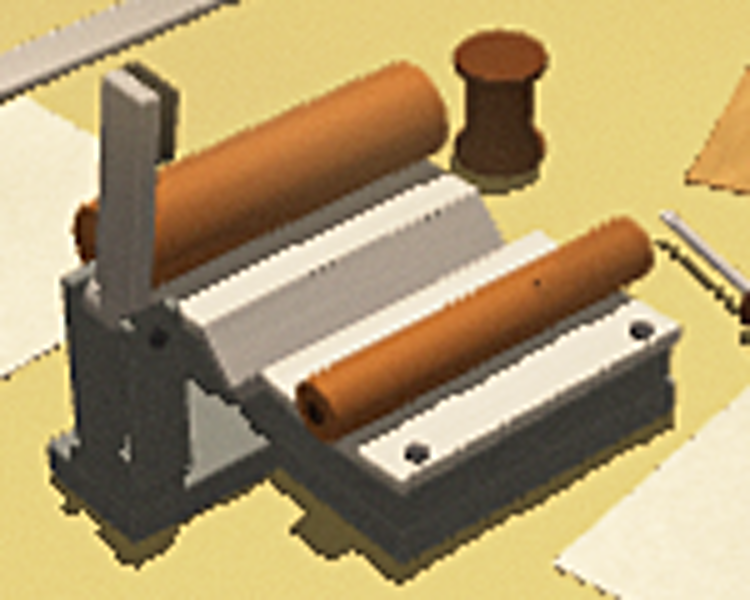

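```bash
cat > h.py <<'E'
import numpy as np, cv2
from scipy.optimize import least_squares
from scipy.spatial.transform import Rotation as R
from station import env, set_gripper, viewer, workorder
P={n:viewer.camera_params(n) for n in ("side","top")}
def proj(n,X):
    p=P[n]; K=np.array([[p['fx'],0,p['cx']],[0,p['fy'],p['cy']],[0,0,1.]])
    T=np.linalg.inv(p['pose']); c=(T[:3,:3]@np.atleast_2d(X).T).T+T[:3,3]
    return cv2.projectPoints(c*[1,-1,-1],np.zeros(3),np.zeros(3),K,p['dist'])[0].reshape(-1,2)
def tri(t,s):
    return least_squares(lambda X:np.r_[proj('top',X)[0]-t,proj('side',X)[0]-s],[480,0,50.])
T=lambda u,v:np.array([230+u/4.4,140+v/4.4]); S=lambda u,v:np.array([210+u/5,200+v/5])
E
python3 - <<'E'
from h import *
pts={'nl':(T(226,525),S(403,490),(-108,75,45)),'nr':(T(560,518),S(681,327),(-108,-75,45)),
'nvl':(T(228,328),S(262,375),(-20,75,45)),'nvr':(T(554,322),S(545,233),(-20,-75,45)),
'fvl':(T(226,243),S(209,328),(20,75,45)),'fvr':(T(552,240),S(477,193),(20,-75,45)),
'holel':(T(262,505),S(417,453),None),'holer':(T(527,500),S(641,330),None),
'thinR':(T(588,419),S(640,245),None),'thickR':(T(562,133),S(428,95),None),'thinL':(T(210,424),S(318,405),None),
'armtop':(T(98,190),S(133,85),None)}
for k,(t,s,_) in pts.items():
    r=tri(t,s); print(k,r.x.round(1),round(np.sqrt(2*r.cost),2))
m=[v for v in pts.values() if v[2]]
def f(q):
    c,s=np.cos(q[2]),np.sin(q[2]);M=np.array([[c,-s,0],[s,c,0],[0,0,1]])
    return np.concatenate([np.r_[proj('top',M@o+[q[0],q[1],q[3]])[0]-t,proj('side',M@o+[q[0],q[1],q[3]])[0]-s_] for t,s_,o in m])
r=least_squares(f,[480,0,0,0.]);print(r.x,f(r.x).reshape(-1,4).round(1))
E
```

```text
nl [434.4  25.7  40.9] 0.2
nr [ 434.9 -124.6   44. ] 0.43
nvl [524.8  24.   41.9] 0.07
nvr [ 523.4 -125.9   42.8] 1.03
fvl [563.2  23.5  43.5] 1.06
fvr [ 563.1 -124.7   42.7] 0.41
holel [443.6   9.8  44.7] 0.51
holer [ 443.3 -109.9   45. ] 0.45
thinR [ 477.1 -138.6   55.9] 0.58
thickR [ 604.7 -129.8   71.1] 0.69
thinL [478.6  31.2  58.6] 0.11
armtop [553.4  60.3 183.6] 2.55
[ 5.43315834e+02 -5.04622057e+01 -3.11341871e-03 -2.42816750e+00] [[ 0.5 -0.5 -0.2 -1.2]
 [-0.  -0.2  0.4  0.4]
 [-0.3  0.6  0.1  0.2]
 [ 0.3  0.7 -0.8  0.1]
 [ 0.1  0.4 -1.2  0.3]
 [ 0.2 -0.2  0.6 -0.1]]
```

```bash
cat >> h.py <<'E'
Q=[1,0,0,0]; H=np.array([543.3,74.5,90.])
def st(): s=env.read_state(); print(round(s['time_s'],2),s['tool_pos'].round(1),s['force'].round(1))
E
python3 - <<'E'
from h import *
env.reach([460,-60,300],Q); st()
env.move_l([672,-60,270],rate=200); st()
env.move_l([672,-60,134],rate=120); st()
cv2.imwrite("pics/a.png",np.hstack([viewer.camera("side")[130:380,150:450],viewer.camera("top")[80:330,210:510]]))
E
```

```text
2.36 [460.2 -60.6 300. ] [ 0.7 -0.3 -0.4]
3.58 [671.3 -60.1 269.9] [-0.2 -0.6 -0.2]
4.86 [672.5 -60.  134.9] [0.  0.1 0.5]
```

View pics/a.png

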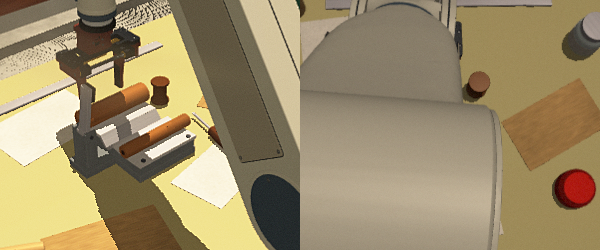

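The gripper is behind the thick mandrel, with its fingers at about (80,80) and (118,75) in the side view. Nothing has been disturbed, and the robot arm hides the stand from the top camera. Pushing next.

Run:
```python
from h import *
print(env.move_l([588,-60,134],rate=40,f_stop=15)); st()
env.hold(0.8)
env.move_l([600,-60,134],rate=60)
env.move_l([600,-60,300],rate=200); st()
a=viewer.camera("side")[200:320,210:360]
cv2.imwrite("pics/b.png",cv2.resize(a,None,fx=4,fy=4,interpolation=cv2.INTER_CUBIC))
```

```text
False
7.21 [588.2 -60.  134. ] [ 0.2 -0.3 -0. ]
9.34 [599.3 -59.9 298.9] [-0.4 -0.6 -0.2]
```

View pics/b.png

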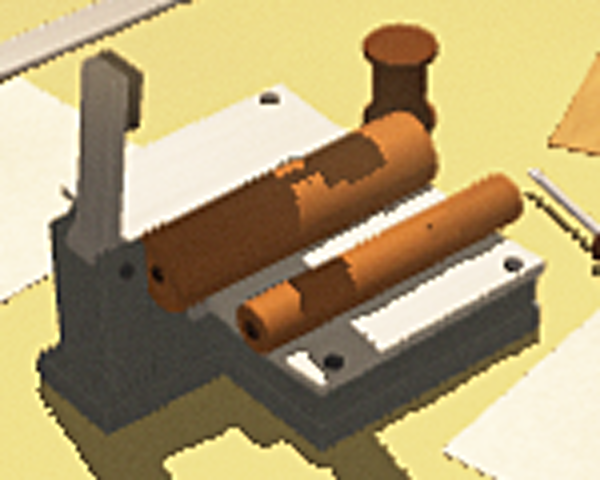

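The thick mandrel lies in the vee, its left end at (158,275). The thin one is still in its hollow. Next I check that end against the vee pose and swing the clamp down.

Run:
```python
from h import *
print(proj('side',[[543.3,38,56],[543.3,-132,56]]), 210+160/4,200+272/4)
set_gripper(0)
env.reach([543.3,120,330],Q); st()
r=85
def tcp(th,gap=0):
    P=H+r*np.array([0,-np.cos(th),np.sin(th)])+(5+gap)*np.array([0,np.sin(th),np.cos(th)])
    return P+[0,13.5,80]
a=tcp(1.57,10); env.move_l([a[0],120,a[2]],rate=150); st()
env.move_l(a,rate=100)
for th in np.linspace(1.55,0.25,14):
    if env.move_l(tcp(th),rate=60,f_stop=15): print("stop",th); st(); break
st()
a=viewer.camera("side")[160:320,190:360]
cv2.imwrite("pics/c.png",cv2.resize(a,None,fx=3.5,fy=3.5,interpolation=cv2.INTER_CUBIC))
```

```text
[[250.91899369 267.98696217]
 [314.30491979 236.34882662]] 250.0 268.0
11.52 [543.6 119.5 330. ] [-0.3 -0.7  0.5]
12.17 [543.9 119.4 255.2] [ 0.4  0.3 -0. ]
16.62 [543.    6.8 195.4] [-0.2  0.5 -0.1]
```

View pics/c.png

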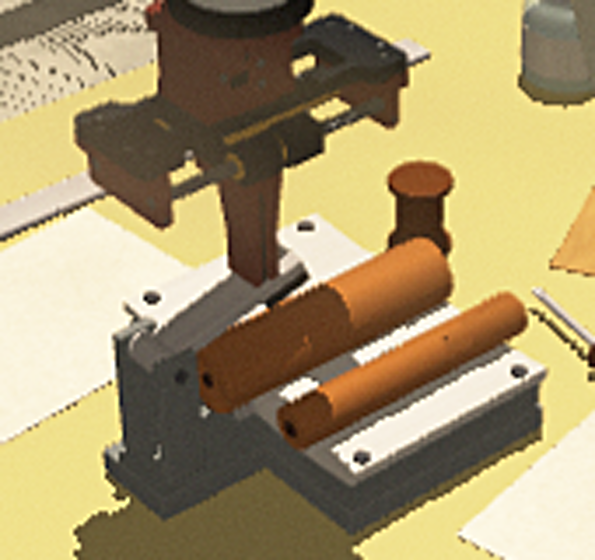

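The finger rests on the arm near its free end, at (255,275), and the arm is part-way down. Finishing the swing with a light force stop.

Run:
```python
from h import *
p=env.read_state()['tool_pos']
print(env.move_l([543.3,3.5,165],rate=15,f_stop=8)); st()
p=env.read_state()['tool_pos']
env.move_l(p+[0,0,120],rate=100)
env.move_l([543.3,200,p[2]+150],rate=200); st()
a=viewer.camera("side")[200:320,210:360]
cv2.imwrite("pics/d.png",cv2.resize(a,None,fx=4,fy=4,interpolation=cv2.INTER_CUBIC))
```

```text
True
17.99 [543.4   4.6 175.3] [-1.2 -0.2  7.1]
20.49 [543.1 199.2 325. ] [ 0.  -0.9  0.5]
```

View pics/d.png

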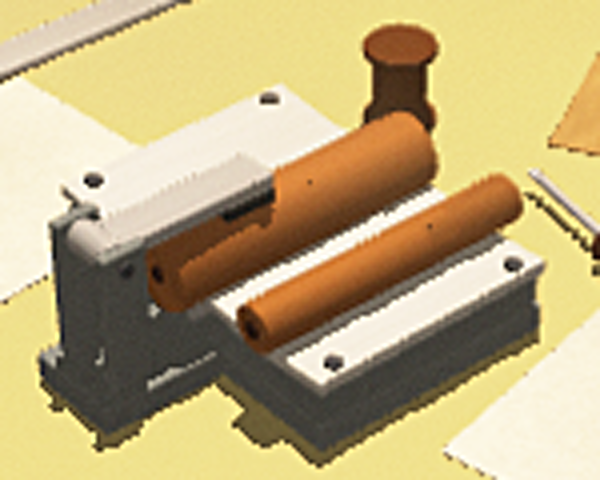

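The arm is level, with its pad on the mandrel at (245,205). The stop height of 95.3 mm matches the expected arm top of 95 mm. The mandrel is in the vee and the thin one hasn't moved.

```bash
python3 -c "
from h import *
env.hold(0.3); st(); print(workorder.sign_off())"
```

```text
20.84 [543.4 199.5 325.3] [-0.8  0.1  0.5]
the job is handed in; nothing more can be done
None
```

The job is handed in at 20.8 s: the thick mandrel was rolled into the vee and settled there, the clamp arm was swung down until its pad rested on it, and the thin mandrel was left in its hollow.

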